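# Hang the mug, tuck the drip strip under the lap and hold it down

## Robot

A 6-joint arm with a two-finger parallel gripper is mounted at the origin on the work surface. World frame = base frame: x ahead of the robot, y to its left, z up, the work surface at z = 0. Lengths are in m, angles in rad, forces in N, time in s.
With the tool pointing down it reaches from about 0.3 to 0.875 m from the base axis. Payload 4.2 kg.
Tool frame: the origin (TCP) lies midway between the tips of the shut fingers; the grasp point (between the pads) lies 19 mm behind it; z points along the fingers, x is the direction in which the jaws open and shut, and the axes are right-handed (so a half turn about z gives the same grasp; the last joint's range is limited). The gripper opens to 85 mm and grips with 20 to 120 N. Pads are 22 mm wide; open, the fingers measure 114 mm over their backs; the gripper's body (76 mm by 85 mm) begins 54 mm behind the grasp point. The pads swing forward as they close: fully open they stand 13 mm farther back than shut.
Start: joints at [1.127, 0.32, 1.565, -0, 1.257, -0.02], TCP at [0.236, 0.524, 0.231] pointing down, gripper open.
Joint ranges: [-3.11, 3.11], [-0.84, 2.01], [0.21, 2.61], [-1.34, 4.49], [0.05, 2.63], [-2.56, 2.56]. Speed limits (rad/s): [2.57, 2.57, 3.14, 3.14, 3.14, 3.14].

## Interface

Orientations are given as a rotation vector (axis times angle).
In Python, from rig import get_obs, read_camera, close_job gives the robot as it stands.
- The arm moves only by the tool drive_tool, never from a script. Its argument "moves" is a list of rows, each a list of 7 numbers: the closure, from -1 (fully open) to 1 (shut), so that 0 is half open, then the shift along the tool's x, y, z in cm, then the turn, a rotation vector about the tool's x, y, z in rad. A call has 1 to 20 rows; each row is the pose to reach, as a shift and turn from the pose commanded when the call began, along the tool's axes at that moment; what a row does not reach only later rows make up. A row lasts 1/12 s, in which the tool goes at most 41.7 mm and 7.16 degrees, less where a joint would pass 70% of its speed; a pose out of reach is approached as far as the arm can. A call with a gripper value outside its range is refused whole. The fingers move at their own pace and stop on an object; the grip force is fixed at half the most. Time passes only in rows, so rows that repeat a pose let the fingers close. It gives the time, the measured TCP pose, the force and the opening at its end, in the units of the state.
- get_obs(): the state, without advancing time (a new reading comes with each control period).
- read_camera(name): name is "scene" or "top"; returns a dict with "color" (400x640x3 uint8, blue, green, red), "range_z" (400x640 float32, m along the optical axis (not along the pixel's ray), 0 where there is no reading), "camera_matrix" (3x3 intrinsics, pixels), "pose" (4x4, takes a point from camera to world coordinates). Camera axes: x right, y down, z forward; pixel columns grow to the right and rows downward; lengths in m; the calibration is good to about 2 mm. A picture is of the moment at which its call begins.
- close_job(): hands the job in, once; it reports no verdict.
The state is a dict: "time_s": time; "joint_pos": joint angles; "qvel": joint speeds; "effort": joint torques, N m; "eef_pos": TCP position; "tool_rot": TCP orientation; "contact_force": force on the tool from outside, world axes, zero at the start; "moment": the same for the moment, N m; "gripper_width": finger opening in m.
Only numpy, scipy, OpenCV 4.12 (cv2) and the standard library are available. Lean on these libraries where they do the work, as an engineer would, in place of code of your own. Each camera call takes 0.05 s, during which the arm holds its last target.

## Task

Clear the blue mug off the rubber bed of the drain station by hanging it by its handle on the hook of the mug stand. Then lay the aluminium drip strip on the bed, slide its front edge well in under the copper lap flap (about 35 mm, centred and square with the station) without lifting the flap, press the strip down flat and firmly so that the springy bed gives under it, and finish still holding it pressed like that. Leave the glasses, bottle, jar and bowl where they stand.

Things in the scene. Friction and masses are not known exactly. Their poses are not given: they have to be found in the camera images.
- station: Drain station fixed to the counter, 245 x 170 mm, 52 mm high: black rubber bed in front, copper flap sloping down over its far part, grey block (44 mm high) behind, from x = +80 mm. Origin: on the counter (z = 0) below the middle of the flap's free edge. x points in under the flap, away from the robot; y along the free edge; z up.
- flap (a joint): Hinge of the copper flap, rad: 0 = at rest on its stop, + = lifted (0.1 lifts its free edge 8 mm); swings freely, 150 g. 3 mm sheet 150 mm wide, hinged at station x = +82 mm, 47 mm high, sloping to the free edge at x = 0. The underside there is 30 mm above the counter: 10 mm clear of the bed, more further in.
- bed (a joint): Sink of the rubber bed, m: 0 = up, 0.008 = bottomed. Bed 190 x 156 mm (station x -115 to +75, y -78 to +78 mm), top 20 mm above the counter when up. It moves straight down on springs: 2 N to start, then 2.5 N per mm (10 N gives 3 mm, 22 N bottoms it).
- strip: Drip strip, loose, about 0.3 kg: flat pan 100 (x) x 140 (y) x 4 mm with an upright hem 8 mm thick, 36 mm high, along its -x edge, to take hold of. Origin: centre of the pan's underside; x from hem to front edge, z up. It starts flat on the counter, hem towards the robot, on one side of the station (mug stand on the other).
- strip_edge (a point): Middle of the strip's front edge, at x = +50 mm, 2 mm above its underside (axes as the strip's).
- strip_lip (a point): Middle of the top of the strip's hem, at x = -46 mm, 36 mm above its underside (axes as the strip's).
- mug: Blue mug, loose, about 0.25 kg, 64 mm outside diameter, 95 mm high, wall 4 mm, open top, standing upright on the bed. Origin: centre of its underside; z up. Handle on its +y side: 9 mm round bar reaching to y = 68 mm; its opening lies in the y-z plane, y 32 to 59 mm, z 25 to 75 mm, and is open along x.
- mug_loop (a point): Centre of the handle's opening, at y = +46 mm, z = 50 mm in the mug's frame.
- mugstand: Mug stand, fixed. Base (radius 50 mm) and post at x = +105 mm; level hook arm, 10 mm round steel, centre line 200 mm above the counter, from the post towards -x (the robot) to x = -25 mm, where the tip turns up (ends x = -39 mm, top 219 mm high). Clear space beside and below. Origin: on the counter below where the mug hangs; x along the arm to the post, z up.
- hook_seat (a point): Point on the hook arm's centre line over the mug stand's origin, 200 mm above the counter.
- tumbler_a: Green glass tumbler, upside down, 68 mm wide, 95 mm high; origin: centre of its underside. Leave it alone.
- tumbler_b: A second tumbler like tumbler_a. Leave it alone.
- bottle: Amber bottle, 64 mm wide, 190 mm high; origin: centre of its underside. Leave it alone.
- jar: Jar with steel cap, 72 mm wide, 100 mm high; origin: centre of its underside. Leave it alone.
- bowl: White bowl, 84 mm wide, 40 mm high; origin: centre of its underside. Leave it alone.

How it is judged:
On the way, in this order (a step that is already met when the one before it is completed fails the run):
1. the mug hangs by its handle on the hook, let go (y of mug_loop in the frame of mugstand between -0.03 and 0.03 m and z of mug_loop in the frame of mugstand between 0.155 and 0.205 m and x of mug_loop in the frame of mugstand between -0.035 and 0.1 m and contact force between mug and mugstand above 0.8 N and contact force between mug and the fingers below 0.1 N), for 0.3 s.
2. the strip's front edge is in under the flap, centred, square and flat on the bed (x of strip_edge in the frame of station above 0.025 m and y of strip_edge in the frame of station between -0.015 and 0.015 m and z of strip_edge in the frame of station below 0.027 m and angle between the x axis of strip and the x axis of station, either way round below 0.1 rad and angle between strip's own z axis and vertical below 0.06 rad), for 0.2 s.
At the end, for the whole second after the job is handed in: Mug hangs by its handle on the hook, free of the fingers. Strip flat on the bed (tilt < 0.06 rad), front edge 25 mm or more under the flap, within 15 mm of centre and 0.1 rad of square; flap down (< 0.05 rad); fingers hold the strip still and press the bed 1.5 mm or more down (about 6 N) (all of step 1 and all of step 2 and value of joint flap below 0.05 rad and value of joint bed above 0.0015 m and contact force between strip and the fingers above 2 N and linear speed of strip below 0.01 m/s); the arm keeps its last pose, push and grip.
It fails at once if the flap is lifted (more than 0.1 rad, 8 mm at its free edge) (value of joint flap above 0.1 rad).
It fails at once if a glass, the bottle, the jar or the bowl is moved by more than 30 mm (distance of any of tumbler_a, tumbler_b, bottle, jar, bowl from where it was at the start of the episode above 0.03 m).
It also fails if it takes over 67 s, if anything falls off the work surface, if the arm or the gripper's body presses on something with over 40 N, if the wrist force passes 120 N, or if a joint passes its speed limit or range.

## Working session

There is one attempt and no reset: what is moved stays moved. The work goes in short steps, Python scripts to look and compute and a tool call to move; the robot and the scene stay as the last step left them, time stands still between calls to the robot, and variables do not carry over. Pictures are saved under pics/ and viewed, and the job is handed in when it is done.

Besides the shell and the picture viewer there is one more tool, called after ">>>" by a JSON object that holds its "api" and its "payload", one argument or row to a line. drive_tool: Moves the arm, as the interface text tells. Its arguments: {"type":"object","properties":{"moves":{"type":"array","items":{"type":"array","items":{"type":"number"}}}},"required":["moves"]}

```bash
ls; mkdir -p pics
python3 - <<'E'
from rig import get_obs, read_camera
import cv2,numpy as np
print(get_obs())
for n in ("scene","top"):
    c=read_camera(n); cv2.imwrite(f"pics/{n}0.png",c["color"]); np.savez(f"{n}0.npz",**c)
    print(n,c["camera_matrix"],c["pose"].round(3))
E
```

```text
pics
{'time_s': 0.0, 'joint_pos': array([ 1.12704289e+00,  3.20302137e-01,  1.56569328e+00,  2.05067007e-05,
        1.25742648e+00, -2.00169870e-02]), 'qvel': array([-4.16260364e-04, -7.51484155e-04, -1.00519517e-03,  7.73330566e-05,
       -1.47741713e-03, -4.04743736e-04]), 'effort': array([-3.04603076e-03, -4.15511692e+01, -2.34156650e+01, -3.82633334e-04,
        8.42747977e-03,  2.00464643e-05]), 'eef_pos': array([0.23621337, 0.52370031, 0.23047087]), 'tool_rot': array([ 2.63811993e+00,  1.70410823e+00, -2.45969459e-03]), 'contact_force': array([-0.52304384,  1.441231  ,  0.12109741]), 'moment': array([-0.00965595, -0.00703724, -0.03559043]), 'gripper_width': 0.08565388670679956}
scene [[373.25271002   0.         321.86966992]
 [  0.         373.25271002 202.91999533]
 [  0.           0.           1.        ]] [[-0.077  0.646 -0.76   1.25 ]
 [ 0.997  0.05  -0.058  0.049]
 [ 0.    -0.762 -0.647  0.727]
 [ 0.     0.     0.     1.   ]]
top [[445.35287994   0.         317.9554465 ]
 [  0.         445.35287994 198.63464955]
 [  0.           0.           1.        ]] [[ 0.018 -0.997  0.073  0.501]
 [-1.    -0.019 -0.018  0.016]
 [ 0.02  -0.072 -0.997  1.192]
 [ 0.     0.     0.     1.   ]]
```

View pics/scene0.png

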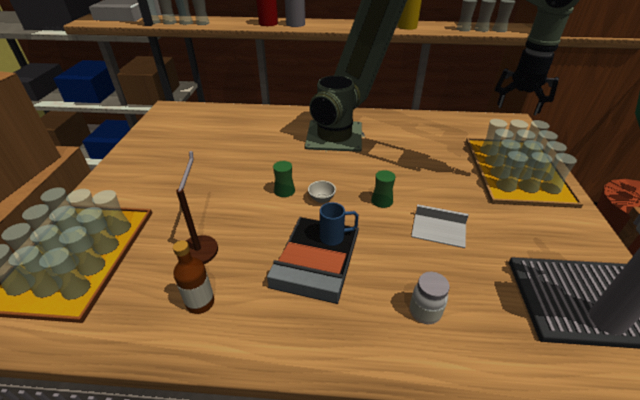

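View pics/top0.png

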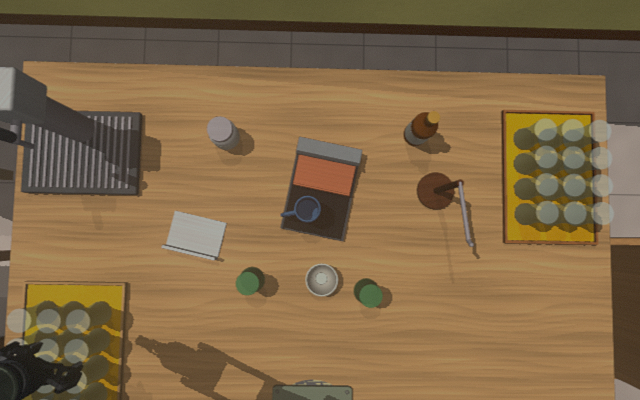

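The top view shows the station around (322,185), with the mug on its bed at (307,209) and the handle pointing left. The strip is at (195,236) with its hem at the bottom edge. The hook arm runs from (460,185) to (473,245), the tumblers are at (250,281) and (369,292), and the bowl is at (322,280).

```bash
cat > h.py <<'E'
import numpy as np,cv2
from scipy.spatial.transform import Rotation as R
def load(n): return dict(np.load(n+".npz"))
def cloud(c):
    K=c["camera_matrix"];T=c["pose"];z=c["range_z"]
    v,u=np.mgrid[:z.shape[0],:z.shape[1]]
    p=np.stack([(u-K[0,2])/K[0,0]*z,(v-K[1,2])/K[1,1]*z,z],-1)
    return p@T[:3,:3].T+T[:3,3]
def ray(c,px,h):
    K=c["camera_matrix"];T=c["pose"];px=np.atleast_2d(px).astype(float)
    d=np.c_[(px-K[:2,2])/[K[0,0],K[1,1]],np.ones(len(px))]@T[:3,:3].T
    o=T[:3,3]; return o+d*((h-o[2])/d[:,2])[:,None]
def big(c,x0,y0,w,h,name,s=None):
    s=s or min(800//w,600//h); cv2.imwrite(name,cv2.resize(c["color"][y0:y0+h,x0:x0+w],None,fx=s,fy=s,interpolation=cv2.INTER_CUBIC))
E
python3 - <<'E'
from h import *
t=load("top0");s=load("scene0")
big(t,150,120,220,140,"pics/t1.png",3)
big(t,390,90,110,180,"pics/t2.png",3)
hsv=cv2.cvtColor(t["color"],cv2.COLOR_BGR2HSV); P=cloud(t)
for n,(u,v) in dict(cop=(322,176),block=(330,150),bed=(330,225),strip=(195,236),mug=(307,209),han=(286,213),hook=(466,215),hook2=(470,240),base=(432,190),green=(248,275),bowl=(322,280),table=(250,230)).items(): print(n,hsv[v,u],P[v,u].round(3))
E
```

```text
cop [  9 154 161] [ 0.645 -0.015  0.039]
block [ 20   6 120] [ 0.713 -0.035  0.043]
bed [13 97 55] [ 0.518 -0.039  0.018]
strip [ 19  17 166] [0.483 0.317 0.006]
mug [126  19  66] [0.559 0.023 0.026]
han [109  74 117] [0.544 0.073 0.1  ]
hook [ 14  47 130] [ 0.543 -0.333  0.204]
hook2 [ 13  45 107] [ 0.488 -0.34   0.209]
base [ 12 145  86] [ 0.616 -0.31   0.013]
green [ 52  93 110] [0.392 0.162 0.096]
bowl [ 28  21 168] [ 0.373 -0.021  0.004]
table [ 16 128 158] [ 0.501  0.173 -0.001]
```

View pics/t1.png

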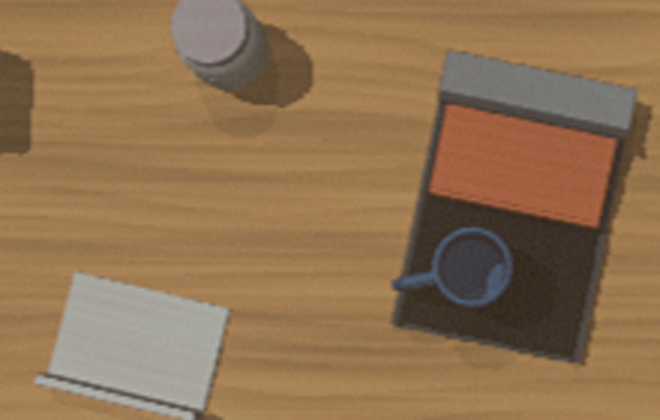

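View pics/t2.png

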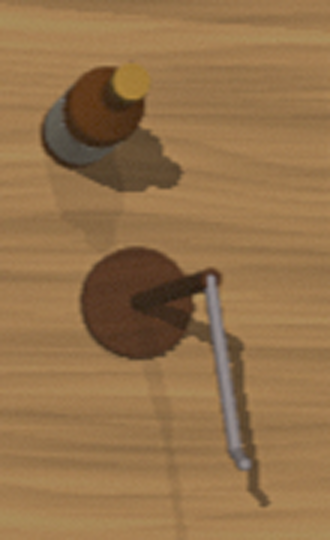

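Run:
```python
from h import *
def quad(m):
    m=m.astype(np.uint8)
    cs,_=cv2.findContours(m,cv2.RETR_EXTERNAL,cv2.CHAIN_APPROX_NONE); c=max(cs,key=cv2.contourArea)
    return c[:,0,:],cv2.minAreaRect(c)
for n in("top0","scene0"):
    c=load(n);hsv=cv2.cvtColor(c["color"],cv2.COLOR_BGR2HSV);P=cloud(c);X=P
    reg=(P[...,0]>.4)&(P[...,0]<.8)&(abs(P[...,1])<.15)
    cop=reg&(hsv[...,0]<13)&(hsv[...,1]>125)&(hsv[...,2]>80)&(P[...,2]>.02)&(P[...,2]<.06)
    q=P[cop]
    # in-plane direction: fit plane
    cen=q.mean(0);U,S,V=np.linalg.svd(q-cen,full_matrices=False);nn=V[2]*np.sign(V[2][2])
    r=cv2.minAreaRect(q[:,:2].astype(np.float32));
    print(n,"cop",cop.sum(),cen.round(4),"n",nn.round(3),"yaw from slope",np.arctan2(-nn[1],-nn[0]),"rect",r)
    # mug
    blue=reg&(hsv[...,0]>98)&(hsv[...,0]<130)&(hsv[...,1]>60)
    qb=P[blue]; top=qb[(qb[:,2]>.106)]
    print("blue",blue.sum(),"z range",qb[:,2].min(),qb[:,2].max())
    a=P[reg&(P[...,2]>.109)&(P[...,2]<.122)]
    cc=cv2.minEnclosingCircle(a[:,:2].astype(np.float32)); print("rim",cc,len(a))
    ctr=np.array(cc[0]); d=np.hypot(*(P[...,:2]-ctr).transpose(2,0,1))
    h=P[blue&(d>.040)&(d<.08)&(P[...,2]>.03)]; print("handle",len(h),h.mean(0).round(4) if len(h) else 0, "ang", np.arctan2(*(h.mean(0)[:2]-ctr)[::-1]) if len(h) else 0, "dmax", d[blue&(P[...,2]>.03)].max())
    # strip
    reg2=(P[...,0]>.38)&(P[...,0]<.6)&(P[...,1]>.2)&(P[...,1]<.45)
    st=reg2&(hsv[...,1]<60)&(hsv[...,2]>60)
    q=P[st]; r=cv2.minAreaRect(q[:,:2].astype(np.float32)); print("strip",st.sum(),r,q[:,2].min(),q[:,2].max())
    hem=q[(q[:,2]>.028)&(q[:,2]<.045)]; 
    print("hem",len(hem),cv2.minAreaRect(hem[:,:2].astype(np.float32)), hem[:,2].max())
    pan=q[q[:,2]<.01]; print("pan",len(pan),cv2.minAreaRect(pan[:,:2].astype(np.float32)))
    # hook
    hk=P[(P[...,2]>.185)&(P[...,2]<.24)&(P[...,1]<-.25)&(P[...,1]>-.45)&(P[...,0]>.4)&(P[...,0]<.66)]
    v=cv2.fitLine(hk[:,:2].astype(np.float32),cv2.DIST_HUBER,0,.01,.01).ravel(); print("hook",len(hk),v,"x",hk[:,0].min(),hk[:,0].max(),"z",np.percentile(hk[:,2],[0,50,100]),hk[hk[:,0].argmin()],hk[hk[:,0].argmax()])
    # base disc
    bs=P[(P[...,2]>.006)&(P[...,2]<.03)&(P[...,1]<-.22)&(P[...,1]>-.40)&(P[...,0]>.5)&(P[...,0]<.7)&(hsv[...,1]>100)&(hsv[...,2]<130)]
    print("base",len(bs),cv2.minEnclosingCircle(bs[:,:2].astype(np.float32)) if len(bs) else 0)
```

```text
top0 cop 1759 [ 0.6479 -0.0185  0.0396] n [-0.183  0.032  0.983] yaw from slope -0.17053845335732665 rect ((0.6486782431602478, -0.019669726490974426), (0.15199270844459534, 0.08063585311174393), 79.42328643798828)
blue 145 z range 0.018815407188871314 0.1190074305921276
rim ((0.5563675165176392, 0.02310909703373909), 0.03165258839726448) 130
handle 18 [0.544  0.0728 0.1027] ang 1.815416319965041 dmax 0.06245640460349679
strip 2106 ((0.4867441654205322, 0.3161943852901459), (0.14162424206733704, 0.10050075501203537), 77.82813262939453) -0.004200549893073058 0.04117572468847186
hem 184 ((0.4419172704219818, 0.32587236166000366), (0.13825534284114838, 0.008781373500823975), 77.82813262939453) 0.04117572468847186
pan 1878 ((0.48842623829841614, 0.31600886583328247), (0.14192932844161987, 0.09641271084547043), 77.39217376708984)
hook 343 [ 0.99011374  0.14026703  0.5537839  -0.32720047] x 0.4747961193644157 0.6239892005501659 z [0.18588383 0.20315591 0.2197854 ] [ 0.47479612 -0.33719759  0.21747924] [ 0.6239892  -0.32120132  0.2021654 ]
base 944 ((0.6162207722663879, -0.3188813328742981)
[... 449 characters left out ...]
6
strip 1528 ((0.4900469183921814, 0.31360477209091187), (0.14092716574668884, 0.10423516482114792), 76.22953033447266) 0.0006518952850439463 0.04042903871279002
hem 142 ((0.44438669085502625, 0.3234422504901886), (0.1371511071920395, 0.010763016529381275), 77.12388610839844) 0.04042903871279002
pan 1273 ((0.49109533429145813, 0.31368565559387207), (0.14087872207164764, 0.09720604121685028), 77.04877471923828)
hook 247 [ 0.9896322   0.14362508  0.56785035 -0.328028  ] x 0.47653811775766397 0.6269173230321323 z [0.1854556  0.20577535 0.2218349 ] [ 0.47653812 -0.3390785   0.21516216] [ 0.62691732 -0.31783761  0.18987665]
base 569 ((0.5879882574081421, -0.3298954665660858), 0.07999536395072937)
```

```bash
cat >> h.py <<'E'
def down(th): # tool pointing down, x axis at yaw th
    return np.array([[np.cos(th),np.sin(th),0],[np.sin(th),-np.cos(th),0],[0,0,-1]])
def rel(p0,rv0,tgts):
    R0=R.from_rotvec(rv0).as_matrix()
    for p,th in tgts:
        print("->",p,th,":",(R0.T@(np.array(p)-p0)*100).round(2),R.from_matrix(R0.T@down(th)).as_rotvec().round(3))
E
python3 - <<'E'
from h import *
from rig import get_obs
o=get_obs()
rel(o["eef_pos"],o["tool_rot"],[((.557,.0215,.2305),.22),((.557,.0215,.068),.22)])
E
```

```text
-> (0.557, 0.0215, 0.2305) 0.22 : [-32.59  49.89   0.06] [0.001 0.001 0.927]
-> (0.557, 0.0215, 0.068) 0.22 : [-32.57  49.89  16.31] [0.001 0.001 0.927]
```

>>> {"api": "drive_tool", "payload": {
  "moves": [
    [-1, -4, 6, 0, 0, 0, 0.1],
    [-1, -8, 12, 0, 0, 0, 0.2],
    [-1, -12, 18, 0, 0, 0, 0.3],
    [-1, -14, 21, 0, 0, 0, 0.4],
    [-1, -16, 24.5, 0, 0, 0, 0.5],
    [-1, -18, 27.5, 0, 0, 0, 0.6],
    [-1, -20, 30.6, 0, 0, 0, 0.7],
    [-1, -22, 33.7, 0, 0, 0, 0.8],
    [-1, -24, 36.7, 0, 0, 0, 0.9],
    [-1, -26, 39.8, 0, 0, 0, 0.927],
    [-1, -28, 42.9, 0, 0, 0, 0.927],
    [-1, -30, 45.9, 0, 0, 0, 0.927],
    [-1, -31.5, 48.2, 0, 0, 0, 0.927],
    [-1, -32.6, 49.9, 0, 0, 0, 0.927],
    [-1, -32.6, 49.9, 0, 0, 0, 0.927],
    [-1, -32.6, 49.9, 0, 0, 0, 0.927],
    [-1, -32.6, 49.9, 0, 0, 0, 0.927],
    [-1, -32.6, 49.9, 0, 0, 0, 0.927]
  ]
}}

```text
time_s: 1.6
eef_pos: [0.5564, 0.0228, 0.231]
tool_rot: [-3.122, -0.346, 0.002]
contact_force: [-0.6, -0.4, 0.6]
gripper_width: 0.0856
```

Run:
```python
from h import *
from rig import get_obs,read_camera
o=get_obs();print(o["time_s"],o["joint_pos"].round(2))
rel(o["eef_pos"],o["tool_rot"],[((.557,.0215,.068),.22)])
c=read_camera("scene"); big(c,230,100,200,150,"pics/s1.png",4)
c=read_camera("top"); big(c,230,100,200,150,"pics/s2.png",4)
```

```text
1.6 [ 0.02  0.29  1.61  0.    1.25 -0.2 ]
-> (0.557, 0.0215, 0.068) 0.22 : [ 0.05  0.15 16.3 ] [-0.001  0.001  0.001]
```

View pics/s1.png

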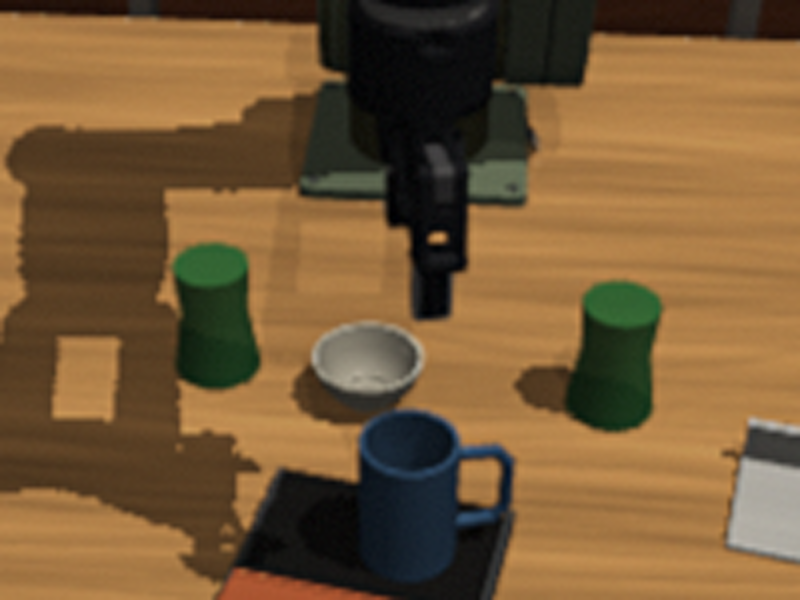

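The gripper (around 430,250 in the crop) is above the mug, with its jaw axis running fore and aft. The handle points sideways and is clear of the jaws. Next I descend and close.

>>> {"api": "drive_tool", "payload": {
  "moves": [
    [-1, 0, 0, 3, 0, 0, 0],
    [-1, 0, 0, 6, 0, 0, 0],
    [-1, 0, 0, 9, 0, 0, 0],
    [-1, 0, 0, 11.5, 0, 0, 0],
    [-1, 0, 0, 13.5, 0, 0, 0],
    [-1, 0, 0, 15, 0, 0, 0],
    [-1, 0, 0, 16.2, 0, 0, 0],
    [-1, 0, 0, 16.2, 0, 0, 0],
    [-1, 0, 0, 16.2, 0, 0, 0],
    [1, 0, 0, 16.2, 0, 0, 0],
    [1, 0, 0, 16.2, 0, 0, 0],
    [1, 0, 0, 16.2, 0, 0, 0],
    [1, 0, 0, 16.2, 0, 0, 0],
    [1, 0, 0, 16.2, 0, 0, 0],
    [1, 0, 0, 16.2, 0, 0, 0],
    [1, 0, 0, 16.2, 0, 0, 0],
    [1, 0, 0, 16.2, 0, 0, 0]
  ]
}}

```text
time_s: 3.12
eef_pos: [0.5576, 0.0221, 0.0697]
tool_rot: [-3.122, -0.345, -0.002]
contact_force: [-1.0, 2.3, 4.5]
gripper_width: 0.0618
```

>>> {"api": "drive_tool", "payload": {
  "moves": [
    [1, 0, 0, -2, 0, 0, 0],
    [1, 0, 0, -5, 0, 0, 0],
    [1, 0, 0, -8, 0, 0, 0],
    [1, 0, 0, -11, 0, 0, 0],
    [1, 0, 0, -14, 0, 0, 0],
    [1, 0, 0, -17, 0, 0, 0],
    [1, 0, 0, -20, 0, 0, 0],
    [1, 0, 0, -22, 0, 0, 0],
    [1, 0, 0, -22, 0, 0, 0],
    [1, 0, 0, -22, 0, 0, 0],
    [1, 0, 0, -22, 0, 0, 0]
  ]
}}

```text
time_s: 4.03
eef_pos: [0.5562, 0.0215, 0.2867]
tool_rot: [-3.123, -0.345, 0.007]
contact_force: [-0.0, -0.4, -3.0]
gripper_width: 0.0617
```

Run:
```python
from h import *
from rig import get_obs,read_camera
o=get_obs();print(o["time_s"],o["joint_pos"].round(2),o["eef_pos"],o["gripper_width"],o["contact_force"])
for n in("scene","top"):
    c=read_camera(n); np.savez(n+"1.npz",**c); cv2.imwrite(f"pics/{n}_lift.png",c["color"])
    P=cloud(c);hsv=cv2.cvtColor(c["color"],cv2.COLOR_BGR2HSV)
    b=(hsv[...,0]>98)&(hsv[...,0]<130)&(hsv[...,1]>60)&(P[...,2]>.1)&(abs(P[...,1])<.15)&(P[...,0]>.4)
    q=P[b]; h=q[q[:,1]>.06]; print(n,len(q),q.min(0),q.max(0),len(h),h.mean(0) if len(h) else 0)
```

```text
4.0333 [ 0.02  0.26  1.51 -0.    1.38 -0.2 ] [0.55616027 0.02149298 0.28669742] 0.06167973313451323 [-0.0325237  -0.37858202 -2.98090951]
scene 1332 [ 0.52775344 -0.01297596  0.23766203] [1.25022788 0.08562295 0.7272507 ] 110 [0.54862471 0.07546662 0.29767305]Traceback (most recent call last):
  File "<stdin>", line 8, in <module>
    return umr_minimum(a, axis, None, out, keepdims, initial, where)
ValueError: zero-size array to reduction operation minimum which has no identity
```

View pics/scene_lift.png

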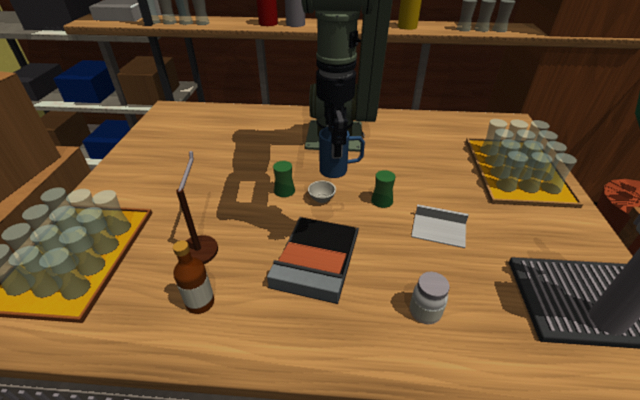

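Run:
```python
from h import *
c=load("scene1");P=cloud(c);hsv=cv2.cvtColor(c["color"],cv2.COLOR_BGR2HSV)
big(c,290,100,100,100,"pics/s3.png",6)
b=(hsv[...,0]>98)&(hsv[...,0]<130)&(hsv[...,1]>60)&(P[...,2]>.2)&(P[...,2]<.36)&(abs(P[...,1])<.15)&(P[...,0]<.65)&(P[...,0]>.45)
q=P[b]; m=q[(abs(q[:,1]-.02)<.025)]; print("mug pts",m.mean(0),m[:,2].min(),m[:,2].max())
for lo in (.055,.06,.065,.075,.08):
    h=q[q[:,1]>lo]; print(lo,len(h),h.mean(0).round(4),np.median(h,0).round(4))
h=q[q[:,1]>.056];print(cv2.fitLine(h[:,:2].astype(np.float32),cv2.DIST_HUBER,0,.01,.01).ravel(),h[:,2].min(),h[:,2].max())
```

```text
mug pts [0.57911306 0.01559285 0.28773805] 0.2376620278883303 0.3596937703898988
0.055 125 [0.5485 0.0732 0.2941] [0.5481 0.0749 0.2993]
0.06 108 [0.5479 0.0756 0.293 ] [0.5478 0.0773 0.2959]
0.065 95 [0.5476 0.0774 0.2926] [0.5475 0.0791 0.2951]
0.075 62 [0.5469 0.0812 0.2912] [0.547  0.0816 0.292 ]
0.08 44 [0.5465 0.0826 0.2895] [0.5468 0.0823 0.2904]
[ 0.2036631  -0.97904104  0.54833806  0.07377063] 0.25690560351883135 0.3230372075150326
```

View pics/s3.png

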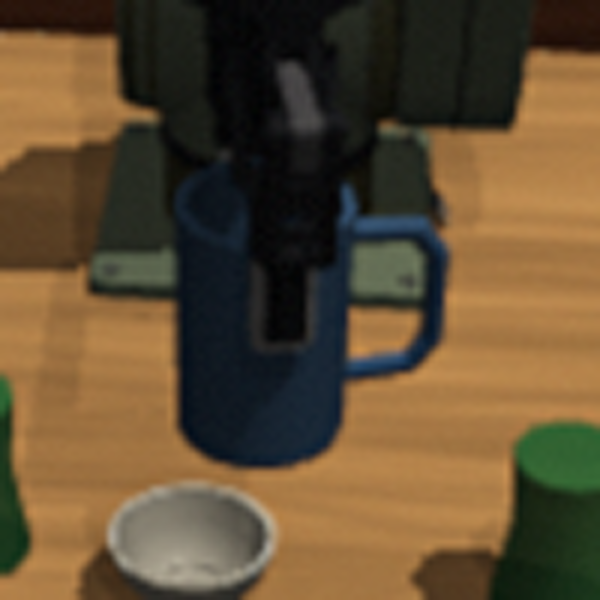

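Run:
```python
from h import *
from rig import get_obs
o=get_obs()
rel(o["eef_pos"],o["tool_rot"],[((.555,.02,.317),.22),((.445,-.389,.317),.1575),((.445,-.389,.207),.1575)])
```

```text
-> (0.555, 0.02, 0.317) 0.22 : [-0.17  0.13 -3.04] [-0.001  0.005 -0.   ]
-> (0.445, -0.389, 0.317) 0.1575 : [-19.82  37.65  -2.97] [-0.001  0.005  0.062]
-> (0.445, -0.389, 0.207) 0.1575 : [-19.77  37.66   8.03] [-0.001  0.005  0.062]
```

>>> {"api": "drive_tool", "payload": {
  "moves": [
    [1, 0, 0, -1.5, 0, 0, 0],
    [1, 0, 0, -3, 0, 0, 0],
    [1, -1, 2, -3, 0, 0, 0],
    [1, -2.5, 4.7, -3, 0, 0, 0.01],
    [1, -4, 7.6, -3, 0, 0, 0.02],
    [1, -5.5, 10.5, -3, 0, 0, 0.03],
    [1, -7, 13.4, -3, 0, 0, 0.04],
    [1, -8.5, 16.2, -3, 0, 0, 0.05],
    [1, -10, 19, -3, 0, 0, 0.062],
    [1, -11.5, 21.9, -3, 0, 0, 0.062],
    [1, -13, 24.8, -3, 0, 0, 0.062],
    [1, -14.5, 27.6, -3, 0, 0, 0.062],
    [1, -16, 30.5, -3, 0, 0, 0.062],
    [1, -17.5, 33.3, -3, 0, 0, 0.062],
    [1, -18.7, 35.6, -3, 0, 0, 0.062],
    [1, -19.5, 37, -3, 0, 0, 0.062],
    [1, -19.8, 37.6, -3, 0, 0, 0.062],
    [1, -19.8, 37.6, -3, 0, 0, 0.062]
  ]
}}

```text
time_s: 5.63
eef_pos: [0.4454, -0.3893, 0.3174]
tool_rot: [-3.13, -0.245, 0.003]
contact_force: [0.4, -0.6, -3.3]
gripper_width: 0.0616
```

>>> {"api": "drive_tool", "payload": {
  "moves": [
    [1, 0, 0, 2, 0, 0, 0],
    [1, 0, 0, 4, 0, 0, 0],
    [1, 0, 0, 6, 0, 0, 0],
    [1, 0, 0, 8, 0, 0, 0],
    [1, 0, 0, 10, 0, 0, 0],
    [1, 0, 0, 11, 0, 0, 0],
    [1, 0, 0, 11, 0, 0, 0],
    [1, 0, 0, 11, 0, 0, 0],
    [1, 0, 0, 11, 0, 0, 0]
  ]
}}

```text
time_s: 6.38
eef_pos: [0.447, -0.3884, 0.2106]
tool_rot: [3.13, 0.249, 0.003]
contact_force: [-0.2, 0.8, -3.0]
gripper_width: 0.0619
```

Run:
```python
from h import *
from rig import get_obs,read_camera
o=get_obs();print(o["time_s"],o["joint_pos"].round(2),o["eef_pos"],o["gripper_width"],o["contact_force"],o["tool_rot"])
for n in("scene","top"):
    c=read_camera(n); np.savez(n+"2.npz",**c)
    big(c,*((130,110,100,100) if n=="scene" else (420,170,100,100)),f"pics/{n}_pre.png",6)
    P=cloud(c);hsv=cv2.cvtColor(c["color"],cv2.COLOR_BGR2HSV)
    b=(hsv[...,0]>98)&(hsv[...,0]<130)&(hsv[...,1]>60)&(P[...,2]>.1)&(P[...,2]<.3)&(P[...,1]<-.25)&(P[...,1]>-.45)&(P[...,0]>.38)&(P[...,0]<.56)
    q=P[b]; 
    if len(q):
        h=q[q[:,1]>-.34]; print(n,len(q),q.min(0),q.max(0),len(h),np.median(h,0))
```

```text
6.3833 [-0.74  0.36  1.56  0.    1.22 -0.89] [ 0.4469504  -0.38844399  0.21058891] 0.061863677391413456 [-0.18462933  0.78581495 -2.95417805] [3.13019300e+00 2.48671336e-01 2.80422978e-03]
scene 836 [ 0.3898547  -0.41061617  0.16292248] [ 0.51481585 -0.32228422  0.2997542 ] 72 [ 0.44070448 -0.32741011  0.21472797]
top 236 [ 0.41577739 -0.41615333  0.15903899] [ 0.47243385 -0.32114854  0.25767156] 34 [ 0.43805601 -0.33229238  0.23962161]
```

View pics/scene_pre.png

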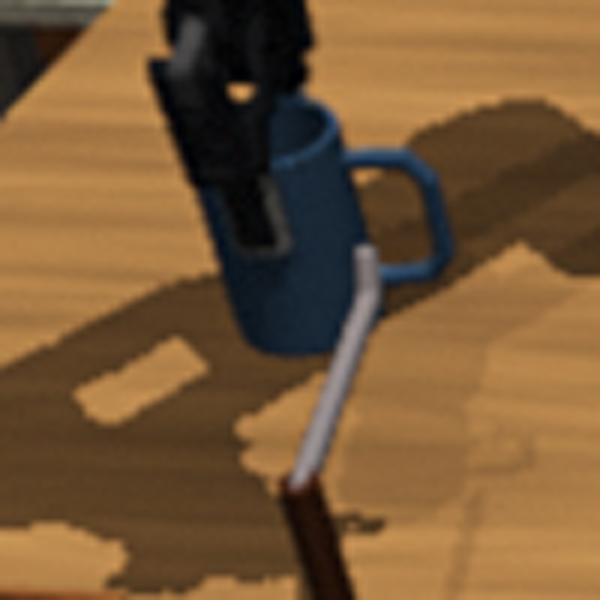

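View pics/top_pre.png

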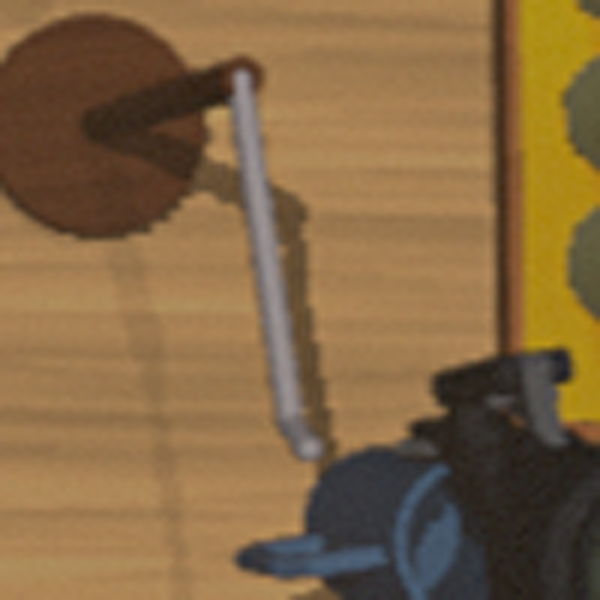

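Loop and hook line agree to about 1 mm, so I drop 3 mm and thread it along the hook.

>>> {"api": "drive_tool", "payload": {
  "moves": [
    [1, 0, 0, 0.3, 0, 0, 0],
    [1, 0, 0, 0.3, 0, 0, 0],
    [1, 0.8, 0, 0.3, 0, 0, 0],
    [1, 1.6, 0, 0.3, 0, 0, 0],
    [1, 2.4, 0, 0.3, 0, 0, 0],
    [1, 3.2, 0, 0.3, 0, 0, 0],
    [1, 4, 0.1, 0.3, 0, 0, 0],
    [1, 4.8, 0.1, 0.3, 0, 0, 0],
    [1, 5.6, 0.1, 0.3, 0, 0, 0],
    [1, 6.4, 0.1, 0.3, 0, 0, 0],
    [1, 7.2, 0.1, 0.3, 0, 0, 0],
    [1, 8, 0.1, 0.3, 0, 0, 0],
    [1, 8.5, 0.1, 0.3, 0, 0, 0],
    [1, 8.5, 0.1, 0.3, 0, 0, 0],
    [1, 8.5, 0.1, 0.3, 0, 0, 0]
  ]
}}

```text
time_s: 7.73
eef_pos: [0.5302, -0.3759, 0.2061]
tool_rot: [-3.132, -0.249, 0.001]
contact_force: [-0.2, 0.6, -3.3]
gripper_width: 0.0616
```

Run:
```python
from h import *
from rig import get_obs,read_camera
for n in("scene","top"):
    c=read_camera(n)
    big(c,*((130,110,100,100) if n=="scene" else (420,150,100,100)),f"pics/{n}_in.png",6)
```

```text
(no output)
```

View pics/scene_in.png

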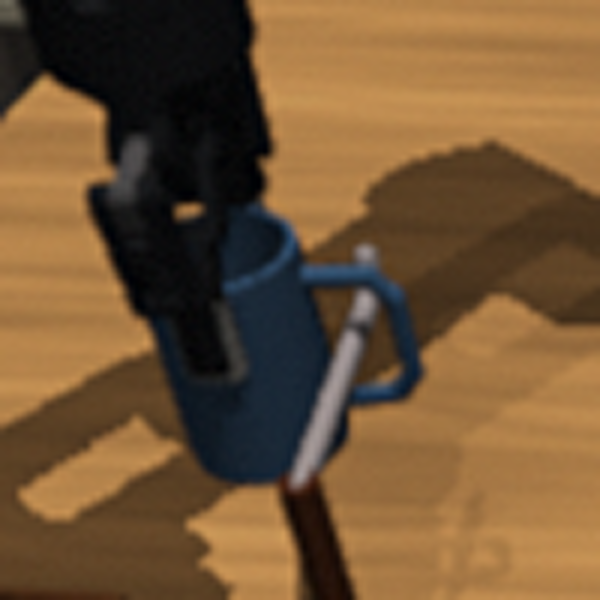

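View pics/top_in.png

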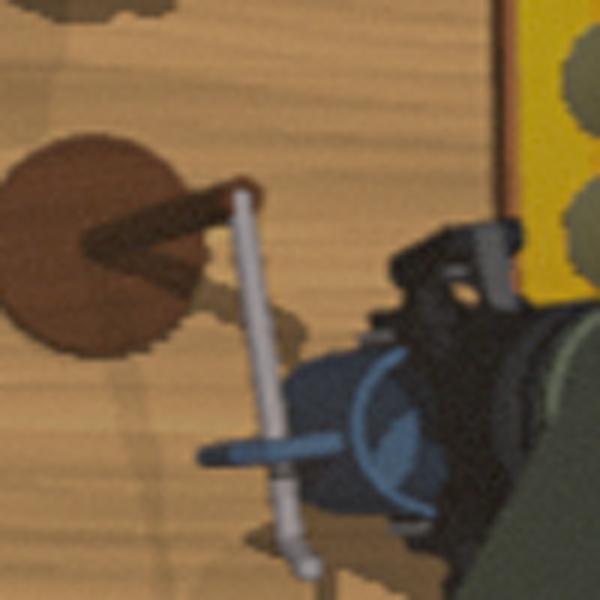

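The handle is threaded: the arm passes through the opening, with the bar at (360,275) above it and (380,395) below. I lower until the bar rests on the arm.

>>> {"api": "drive_tool", "payload": {
  "moves": [
    [1, 0, 0, 0.5, 0, 0, 0],
    [1, 0, 0, 1, 0, 0, 0],
    [1, 0, 0, 1.5, 0, 0, 0],
    [1, 0, 0, 2, 0, 0, 0],
    [1, 0, 0, 2.3, 0, 0, 0],
    [1, 0, 0, 2.3, 0, 0, 0],
    [1, 0, 0, 2.3, 0, 0, 0]
  ]
}}

```text
time_s: 8.42
eef_pos: [0.5301, -0.376, 0.1829]
tool_rot: [-3.131, -0.248, 0.001]
contact_force: [0.1, -0.1, -2.9]
gripper_width: 0.0615
```

>>> {"api": "drive_tool", "payload": {
  "moves": [
    [1, 0, 0, 0.15, 0, 0, 0],
    [1, 0, 0, 0.3, 0, 0, 0],
    [1, 0, 0, 0.4, 0, 0, 0],
    [1, 0, 0, 0.4, 0, 0, 0],
    [1, 0, 0, 0.4, 0, 0, 0]
  ]
}}

```text
time_s: 8.83
eef_pos: [0.5306, -0.3762, 0.1811]
tool_rot: [3.13, 0.248, 0.003]
contact_force: [-0.3, 0.2, 5.7]
gripper_width: 0.062
```

>>> {"api": "drive_tool", "payload": {
  "moves": [
    [-0.55, 0, 0, -0.1, 0, 0, 0],
    [-0.6, 0, 0, -0.1, 0, 0, 0],
    [-0.7, 0, 0, -0.1, 0, 0, 0],
    [-0.8, 0, 0, -0.1, 0, 0, 0],
    [-1, 0, 0, -0.1, 0, 0, 0],
    [-1, 0, 0, -0.1, 0, 0, 0],
    [-1, 0, 0, -0.1, 0, 0, 0],
    [-1, 0, 0, -0.1, 0, 0, 0],
    [-1, 0, 0, -0.1, 0, 0, 0]
  ]
}}

```text
time_s: 9.58
eef_pos: [0.5302, -0.376, 0.1802]
tool_rot: [-3.132, -0.248, -0.0]
contact_force: [-0.3, 0.2, 0.7]
gripper_width: 0.0853
```

Run:
```python
from h import *
from rig import get_obs,read_camera
for n in("scene","top"):
    c=read_camera(n)
    big(c,*((130,110,100,100) if n=="scene" else (420,150,100,100)),f"pics/{n}_rel.png",6)
```

```text
(no output)
```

View pics/scene_rel.png

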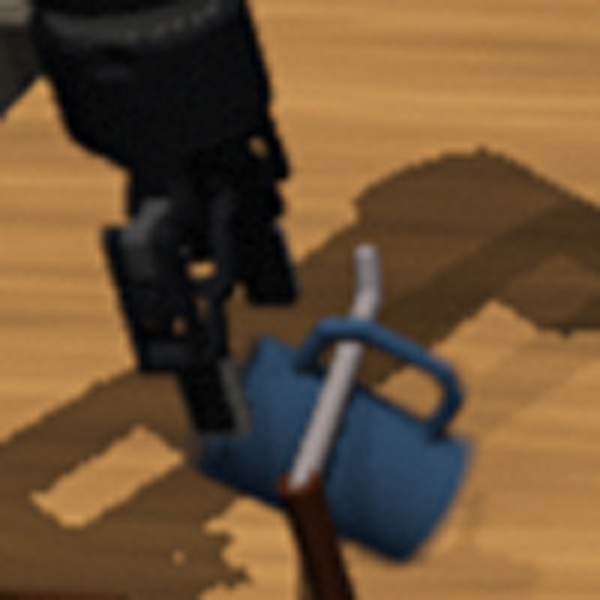

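View pics/top_rel.png

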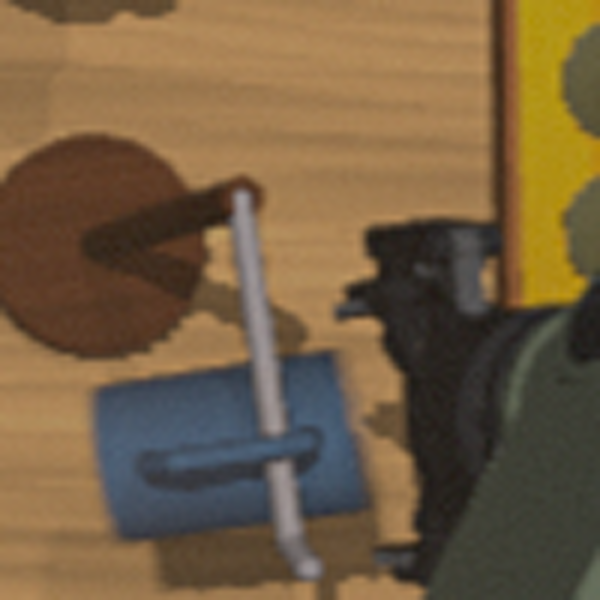

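The mug hangs on the hook, tilted as expected and clear of the open fingers. I rise straight up and then move to above the hem.

>>> {"api": "drive_tool", "payload": {
  "moves": [
    [-1, 0, 0, -1, 0, 0, 0],
    [-1, 0, 0, -3, 0, 0, 0],
    [-1, 0, 0, -6, 0, 0, 0],
    [-1, 0, 0, -9, 0, 0, 0],
    [-1, 0, 0, -12, 0, 0, 0],
    [-1, 0, 0, -14, 0, 0, 0],
    [-1, 0, 0, -14, 0, 0, 0],
    [-1, 0, 0, -14, 0, 0, 0]
  ]
}}

```text
time_s: 10.35
eef_pos: [0.5305, -0.3762, 0.3223]
tool_rot: [3.129, 0.248, 0.004]
contact_force: [0.2, -0.1, -0.3]
gripper_width: 0.0855
```

Run:
```python
from h import *
from rig import get_obs,read_camera
o=get_obs();print(o["eef_pos"])
rel(o["eef_pos"],o["tool_rot"],[((.4434,.3248,.2),-.2217),((.4434,.3248,.1),-.2217)])
for n in("scene","top"):
    c=read_camera(n); np.savez(n+"3.npz",**c)
    cv2.imwrite(f"pics/{n}_up.png",c["color"])
```

```text
[ 0.53047943 -0.37622627  0.32228889]
-> (0.4434, 0.3248, 0.2) -0.2217 : [  2.4  -70.63  12.05] [ 0.002 -0.003  0.38 ]
-> (0.4434, 0.3248, 0.1) -0.2217 : [  2.37 -70.66  22.05] [ 0.002 -0.003  0.38 ]
```

View pics/scene_up.png

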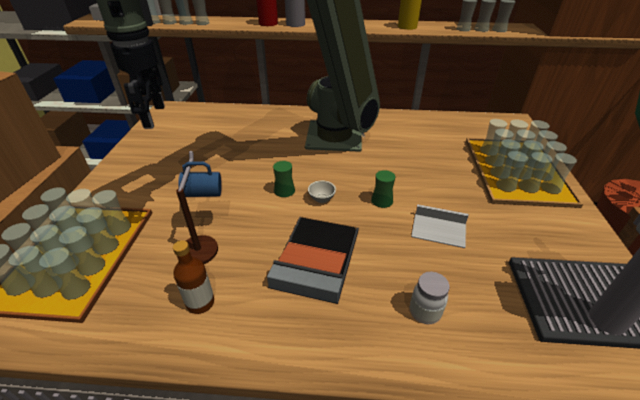

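View pics/top_up.png

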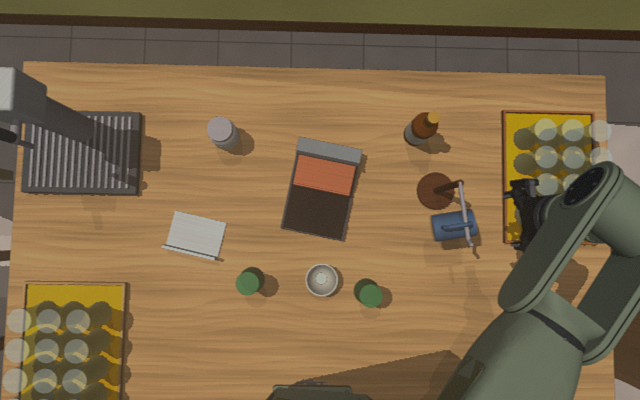

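The mug is hanging at (455,225) in the top view, nothing else has moved and the bed is clear. I refine the station pose from this unobstructed view.

Run:
```python
from h import *
for n in("top3","scene3"):
    c=load(n);hsv=cv2.cvtColor(c["color"],cv2.COLOR_BGR2HSV);P=cloud(c)
    m=((hsv[...,0]<13)&(hsv[...,1]>125)&(hsv[...,2]>80)&(P[...,0]>.55)&(P[...,0]<.75)&(abs(P[...,1])<.13)&(P[...,2]>.02)).astype(np.uint8)
    cs,_=cv2.findContours(m,cv2.RETR_EXTERNAL,cv2.CHAIN_APPROX_NONE);k=max(cs,key=cv2.contourArea)
    a=cv2.approxPolyDP(k,5,True)[:,0]; 
    cor=sorted([tuple(p) for p in a],key=lambda p:-p[1]) if n[0]=='t' else sorted([tuple(p) for p in a],key=lambda p:p[1])
    print(n,cor)
    # near edge: contour pixels near the free edge -> ray z .033
    w=ray(c,k[:,0],.033); yaw=-.186
    for it in range(3):
        ex=np.array([np.cos(yaw),np.sin(yaw)]);ey=np.array([-ex[1],ex[0]])
        L=np.c_[w[:,:2]@ex,w[:,:2]@ey]
        mid=(L[:,1].min()+L[:,1].max())/2
        # near edge at min x
        nb=L[(L[:,0]<L[:,0].min()+.008)&(abs(L[:,1]-mid)<.06)]
        p=np.polyfit(nb[:,1],nb[:,0],1); yaw-=np.arctan(p[0])
    # edge width close to near edge
    near=L[L[:,0]<L[:,0].min()+.02]
    mid=(near[:,1].min()+near[:,1].max())/2; x0=np.polyval(p,mid)
    print("yaw",yaw,"width",near[:,1].max()-near[:,1].min(),"edge mid",x0*ex+mid*ey)
    o=x0*ex+mid*ey
    # bed outline height
    d=P[...,:2]-o; lx=d@ex; ly=d@ey
    for (x,y) in [(-.1,0),(-.05,0),(-.05,.06),(-.05,-.06),(-.05,.082),(-.05,-.082),(.095,0),(.02,0),(.06,0)]:
        s=(abs(lx-x)<.004)&(abs(ly-y)<.004)&(P[...,2]>.01); print((x,y),s.sum(),P[s][:,2].mean().round(4) if s.any() else None,end="; ")
    print()
```

```text
top3 [(np.int32(348), np.int32(195)), (np.int32(293), np.int32(184)), (np.int32(354), np.int32(166)), (np.int32(298), np.int32(156))]
yaw -0.18951738873378607 width 0.14922356827238242 edge mid [ 0.61030703 -0.01098501]
(-0.1, 0) 10 0.0198; (-0.05, 0) 10 0.0198; (-0.05, 0.06) 9 0.0192; (-0.05, -0.06) 10 0.02; (-0.05, 0.082) 7 0.0133; (-0.05, -0.082) 7 0.0133; (0.095, 0) 10 0.0425; (0.02, 0) 10 0.0351; (0.06, 0) 9 0.0444; 
scene3 [(np.int32(288), np.int32(242)), (np.int32(345), np.int32(253)), (np.int32(278), np.int32(260)), (np.int32(339), np.int32(273))]
yaw -0.19399826239494955 width 0.15308522527377816 edge mid [ 0.60916581 -0.01398041]
(-0.1, 0) 6 0.0225; (-0.05, 0) 5 0.0216; (-0.05, 0.06) 8 0.0223; (-0.05, -0.06) 7 0.0218; (-0.05, 0.082) 6 0.0165; (-0.05, -0.082) 4 0.0159; (0.095, 0) 12 0.0459; (0.02, 0) 7 0.0381; (0.06, 0) 8 0.0459;
```

>>> {"api": "drive_tool", "payload": {
  "moves": [
    [-1, 0, -2, 0, 0, 0, 0],
    [-1, 0, -5, 0, 0, 0, 0],
    [-1, 0, -9, 0, 0, 0, 0],
    [-1, 0, -13, 0, 0, 0, 0],
    [-1, 0.5, -17, 0, 0, 0, 0.04],
    [-1, 0.5, -21, 0, 0, 0, 0.08],
    [-1, 0.7, -25, 0, 0, 0, 0.12],
    [-1, 0.9, -29, 0, 0, 0, 0.16],
    [-1, 1, -33, 0, 0, 0, 0.2],
    [-1, 1.2, -37, 0, 0, 0, 0.24],
    [-1, 1.4, -41, 0, 0, 0, 0.28],
    [-1, 1.6, -45, 1, 0, 0, 0.32],
    [-1, 1.8, -49, 3, 0, 0, 0.36],
    [-1, 2, -53, 5, 0, 0, 0.38],
    [-1, 2.1, -57, 7, 0, 0, 0.38],
    [-1, 2.2, -61, 9, 0, 0, 0.38],
    [-1, 2.3, -65, 11, 0, 0, 0.38],
    [-1, 2.4, -68, 13, 0, 0, 0.38],
    [-1, 2.4, -70, 15, 0, 0, 0.38],
    [-1, 2.4, -70.6, 17, 0, 0, 0.38]
  ]
}}

```text
time_s: 12.12
eef_pos: [0.4407, 0.3283, 0.147]
tool_rot: [3.122, -0.342, -0.005]
contact_force: [-0.7, -0.3, 0.6]
gripper_width: 0.0854
```

>>> {"api": "drive_tool", "payload": {
  "moves": [
    [-1, 0, 0, 1, 0, 0, 0],
    [-1, 0, 0, 2, 0, 0, 0],
    [-1, 0, 0, 2, 0, 0, 0],
    [-1, 0, 0, 2, 0, 0, 0]
  ]
}}

```text
time_s: 12.45
eef_pos: [0.443, 0.324, 0.1304]
tool_rot: [3.122, -0.35, -0.0]
contact_force: [-0.4, 0.6, 1.1]
gripper_width: 0.0852
```

Run:
```python
from h import *
from rig import get_obs,read_camera
o=get_obs();print(o["time_s"],o["eef_pos"],o["joint_pos"].round(2))
rel(o["eef_pos"],o["tool_rot"],[((.4434,.3248,.06),-.2217),((.4434,.3248,.011),-.2217)])
for n in("scene","top"):
    c=read_camera(n)
    big(c,*((390,140,100,120) if n=="scene" else (150,180,120,100)),f"pics/{n}_hem.png",5)
```

```text
12.45 [0.44301766 0.32398682 0.13035319] [ 0.61  0.36  1.77 -0.    1.01  0.83]
-> (0.4434, 0.3248, 0.06) -0.2217 : [ 0.02 -0.09  7.04] [ 0.001  0.    -0.002]
-> (0.4434, 0.3248, 0.011) -0.2217 : [ 0.02 -0.09 11.94] [ 0.001  0.    -0.002]
```

View pics/scene_hem.png

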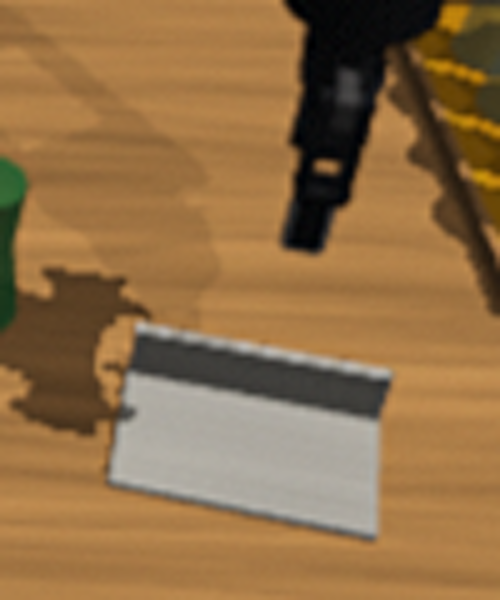

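View pics/top_hem.png

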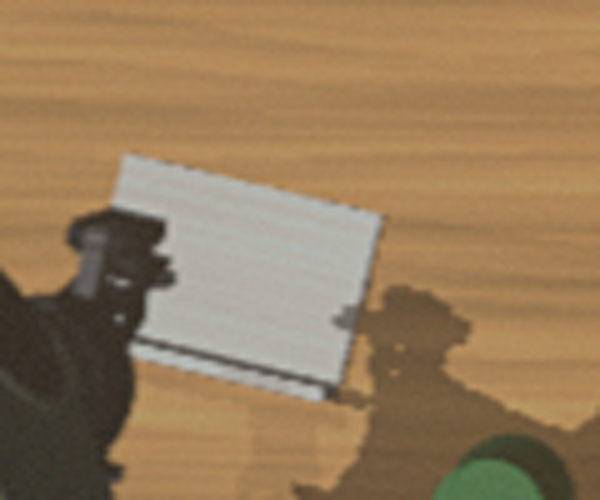

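>>> {"api": "drive_tool", "payload": {
  "moves": [
    [-1, 0, -0.1, 3, 0, 0, 0],
    [-1, 0, -0.1, 6, 0, 0, 0],
    [-1, 0, -0.1, 8.5, 0, 0, 0],
    [-1, 0, -0.1, 10.5, 0, 0, 0],
    [-1, 0, -0.1, 11.8, 0, 0, 0],
    [-1, 0, -0.1, 11.8, 0, 0, 0],
    [-1, 0, -0.1, 11.8, 0, 0, 0],
    [1, 0, -0.1, 11.8, 0, 0, 0],
    [1, 0, -0.1, 11.8, 0, 0, 0],
    [1, 0, -0.1, 11.8, 0, 0, 0],
    [1, 0, -0.1, 11.8, 0, 0, 0],
    [1, 0, -0.1, 11.8, 0, 0, 0],
    [1, 0, -0.1, 11.8, 0, 0, 0],
    [1, 0, -0.1, 11.8, 0, 0, 0],
    [1, 0, -0.1, 11.8, 0, 0, 0],
    [1, 0, -0.1, 11.8, 0, 0, 0],
    [1, 0, -0.1, 11.8, 0, 0, 0]
  ]
}}

```text
time_s: 13.97
eef_pos: [0.4431, 0.3262, 0.0128]
tool_rot: [-3.122, 0.348, -0.0]
contact_force: [-1.3, -0.1, 5.7]
gripper_width: 0.007
```

Gripped at 7 mm, which fits the 8 mm hem. I lift and look.

>>> {"api": "drive_tool", "payload": {
  "moves": [
    [1, 0, 0, -1, 0, 0, 0],
    [1, 0, 0, -3, 0, 0, 0],
    [1, 0, 0, -5, 0, 0, 0],
    [1, 0, 0, -7, 0, 0, 0],
    [1, 0, 0, -9, 0, 0, 0],
    [1, 0, 0, -10, 0, 0, 0],
    [1, 0, 0, -10, 0, 0, 0],
    [1, 0, 0, -10, 0, 0, 0]
  ]
}}

```text
time_s: 14.63
eef_pos: [0.4428, 0.3258, 0.1121]
tool_rot: [3.122, -0.348, -0.0]
contact_force: [-0.6, -0.3, -3.2]
gripper_width: 0.0065
```

```bash
cat > strip.py <<'E'
from h import *
def meas(c,reg,zlo,lab):
    # pan: fit plane on bright grey pts; returns front edge mid etc
    P=cloud(c);hsv=cv2.cvtColor(c["color"],cv2.COLOR_BGR2HSV)
    m=(hsv[...,1]<60)&(hsv[...,2]>90)&(P[...,0]>reg[0])&(P[...,0]<reg[1])&(P[...,1]>reg[2])&(P[...,1]<reg[3])&(P[...,2]>zlo)&(P[...,2]<zlo+.06)
    cs,_=cv2.connectedComponentsWithStats(m.astype(np.uint8))[1:3]
    lbl=1+cs[1:,4].argmax() if False else None
    n,l,st,_=cv2.connectedComponentsWithStats(m.astype(np.uint8)); k=1+st[1:,4].argmax(); q=P[l==k]
    cen=np.median(q,0); 
    for _ in range(4):
        A=np.c_[q[:,:2]-cen[:2],np.ones(len(q))]; s,*_=np.linalg.lstsq(A,q[:,2],rcond=None); r=q[:,2]-A@s; q=q[abs(r)<.004+0*r]
    n=np.array([-s[0],-s[1],1]);n/=np.linalg.norm(n)
    rc=cv2.minAreaRect(q[:,:2].astype(np.float32))
    print(lab,len(q),"n",n.round(3),"tilt",np.arccos(n[2]).round(3),"rect",np.round(rc[0],4),np.round(rc[1],4),round(rc[2],2),"z at cen",q[:,2].mean().round(4))
    return q
E
python3 - <<'E'
from strip import *
from rig import get_obs,read_camera
o=get_obs();print(o["time_s"],o["eef_pos"],o["tool_rot"],o["contact_force"],o["moment"])
for n in("scene","top"):
    c=read_camera(n); np.savez(n+"4.npz",**c)
    meas(c,(.38,.62,.2,.45),.08,n)
    big(c,*((390,120,100,120) if n=="scene" else (150,180,120,100)),f"pics/{n}_lift2.png",5)
E
```

```text
14.6333 [0.44275033 0.32578598 0.11205104] [ 3.12211136e+00 -3.48032633e-01 -3.79731388e-04] [-0.56788732 -0.26812257 -3.24853365] [-0.00415807  0.1460279  -0.00754268]
scene 1096 n [0.003 0.    1.   ] tilt 0.003 rect [0.4922 0.3125] [0.1382 0.0982] 77.13 z at cen 0.1051
top 1679 n [0.004 0.    1.   ] tilt 0.004 rect [0.4909 0.3151] [0.1408 0.092 ] 77.31 z at cen 0.1022
```

View pics/scene_lift2.png

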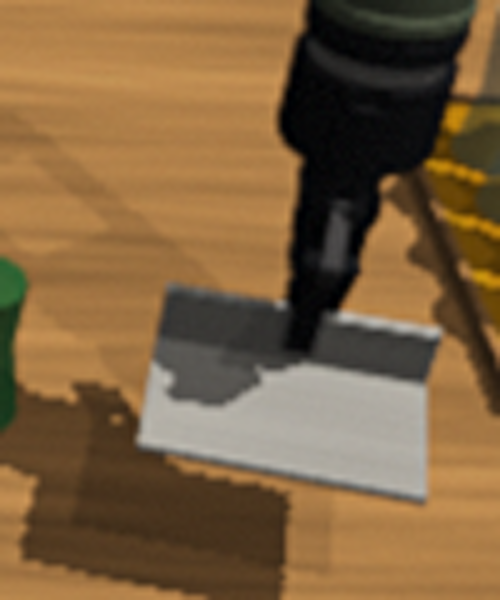

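View pics/top_lift2.png

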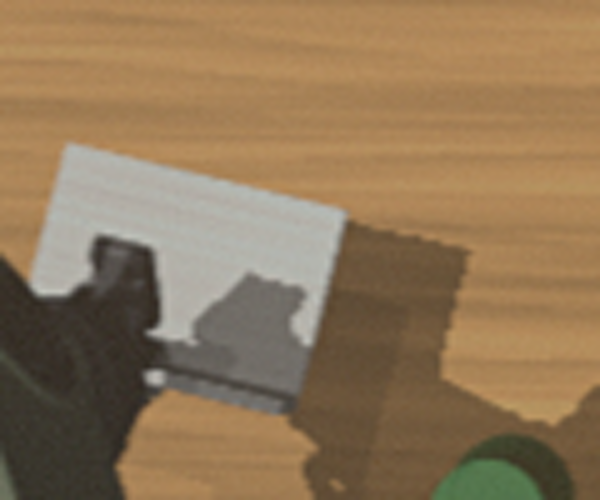

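The strip is held level and mid-hem. Both views give a tilt below 0.005 rad.

Run:
```python
from h import *
from rig import get_obs
o=get_obs()
rel(o["eef_pos"],o["tool_rot"],[((.4997,.0098,.162),-.19),((.4997,.0098,.045),-.19)])
```

```text
-> (0.4997, 0.0098, 0.162) -0.19 : [12.56 29.52 -5.07] [ 0.002  0.002 -0.032]
-> (0.4997, 0.0098, 0.045) -0.19 : [12.58 29.49  6.63] [ 0.002  0.002 -0.032]
```

>>> {"api": "drive_tool", "payload": {
  "moves": [
    [1, 0, 0, -2, 0, 0, 0],
    [1, 0, 0, -4, 0, 0, 0],
    [1, 0.8, 2, -5, 0, 0, 0],
    [1, 2, 4.7, -5, 0, 0, -0.01],
    [1, 3.2, 7.5, -5, 0, 0, -0.02],
    [1, 4.5, 10.5, -5, 0, 0, -0.032],
    [1, 5.8, 13.6, -5, 0, 0, -0.032],
    [1, 7.1, 16.7, -5, 0, 0, -0.032],
    [1, 8.4, 19.7, -5, 0, 0, -0.032],
    [1, 9.7, 22.8, -5, 0, 0, -0.032],
    [1, 10.9, 25.6, -5, 0, 0, -0.032],
    [1, 11.8, 27.7, -5, 0, 0, -0.032],
    [1, 12.4, 29, -5, 0, 0, -0.032],
    [1, 12.6, 29.5, -4, 0, 0, -0.032],
    [1, 12.6, 29.5, -2, 0, 0, -0.032],
    [1, 12.6, 29.5, 0, 0, 0, -0.032],
    [1, 12.6, 29.5, 2, 0, 0, -0.032],
    [1, 12.6, 29.5, 4, 0, 0, -0.032],
    [1, 12.6, 29.5, 4, 0, 0, -0.032],
    [1, 12.6, 29.5, 4, 0, 0, -0.032]
  ]
}}

```text
time_s: 16.4
eef_pos: [0.4994, 0.011, 0.0705]
tool_rot: [3.127, -0.297, -0.008]
contact_force: [-0.4, 0.3, -2.1]
gripper_width: 0.0066
```

Run:
```python
from strip import *
from rig import get_obs,read_camera
o=get_obs();print(o["time_s"],o["eef_pos"],o["tool_rot"],o["contact_force"])
rel(o["eef_pos"],o["tool_rot"],[((.4997,.0098,.035),-.19)])
for n in("scene","top"):
    c=read_camera(n)
    meas(c,(.4,.7,-.12,.12),.045,n)
    big(c,*((250,180,130,120) if n=="scene" else (260,120,130,120)),f"pics/{n}_bed.png",5)
```

```text
16.4 [0.49939577 0.01103356 0.07053586] [ 3.12731876 -0.29714807 -0.00762742] [-0.35949954  0.34507392 -2.10806792]
-> (0.4997, 0.0098, 0.035) -0.19 : [0.07 0.11 3.55] [0.001 0.005 0.001]
scene 1154 n [ 0.01  -0.001  1.   ] tilt 0.01 rect [ 5.491e-01 -5.000e-04] [0.14   0.0966] 79.08 z at cen 0.0635
top 720 n [0.014 0.002 1.   ] tilt 0.014 rect [ 0.5708 -0.0014] [0.1395 0.0489] 79.32 z at cen 0.0624
```

View pics/scene_bed.png

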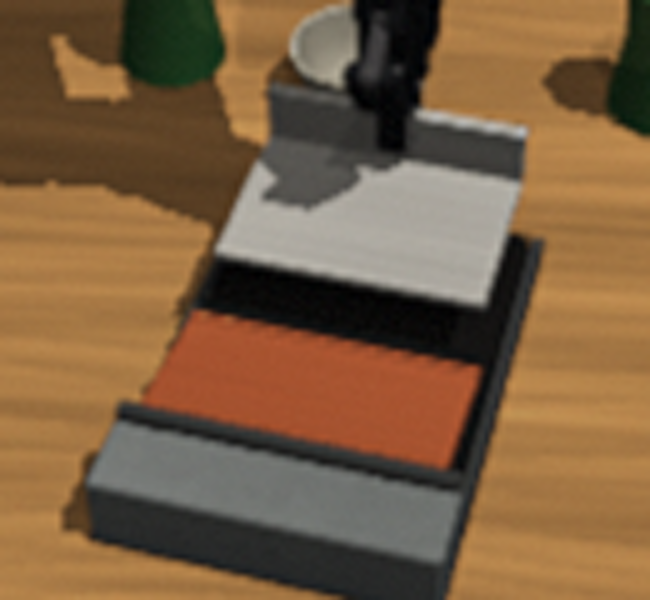

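View pics/top_bed.png

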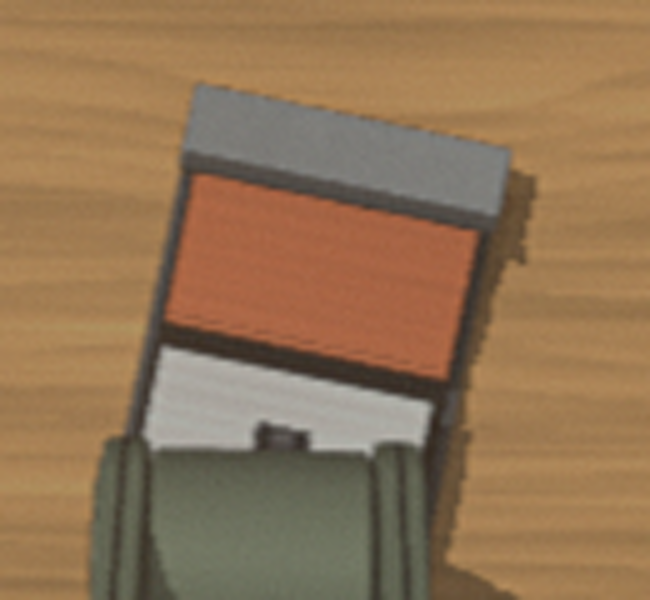

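>>> {"api": "drive_tool", "payload": {
  "moves": [
    [1, 0.1, 0.1, 1, 0, 0, 0],
    [1, 0.1, 0.1, 2, 0, 0, 0],
    [1, 0.1, 0.1, 2.8, 0, 0, 0],
    [1, 0.1, 0.1, 3.3, 0, 0, 0],
    [1, 0.1, 0.1, 3.3, 0, 0, 0],
    [1, 0.1, 0.1, 3.3, 0, 0, 0],
    [1, 0.1, 0.1, 3.3, 0, 0, 0]
  ]
}}

```text
time_s: 17.08
eef_pos: [0.502, 0.0093, 0.0394]
tool_rot: [-3.127, 0.298, -0.001]
contact_force: [0.2, 0.2, -2.7]
gripper_width: 0.0067
```

>>> {"api": "drive_tool", "payload": {
  "moves": [
    [1, 0, 0, 0.1, 0, 0, 0],
    [1, 0, 0, 0.2, 0, 0, 0],
    [1, 0, 0, 0.3, 0, 0, 0],
    [1, 0, 0, 0.3, 0, 0, 0],
    [1, 0, 0, 0.3, 0, 0, 0]
  ]
}}

```text
time_s: 17.5
eef_pos: [0.5018, 0.0093, 0.0363]
tool_rot: [-3.127, 0.298, -0.0]
contact_force: [0.8, 0.4, -2.9]
gripper_width: 0.0065
```

>>> {"api": "drive_tool", "payload": {
  "moves": [
    [1, 0, 0, 0.1, 0, 0, 0],
    [1, 0, 0, 0.2, 0, 0, 0],
    [1, 0, 0, 0.25, 0, 0, 0],
    [1, 0, 0, 0.25, 0, 0, 0],
    [1, 0, 0, 0.25, 0, 0, 0]
  ]
}}

```text
time_s: 17.92
eef_pos: [0.5017, 0.0093, 0.0337]
tool_rot: [-3.127, 0.298, 0.0]
contact_force: [1.0, -0.2, -2.6]
gripper_width: 0.0062
```

Run:
```python
from strip import *
from rig import get_obs,read_camera
o=get_obs();print(o["time_s"],o["eef_pos"],o["tool_rot"],o["contact_force"],o["moment"])
for n in("scene","top"):
    c=read_camera(n)
    meas(c,(.4,.7,-.12,.12),.015,n)
    big(c,*((250,180,130,120) if n=="scene" else (260,120,130,120)),f"pics/{n}_bed2.png",5)
```

```text
17.9167 [0.50173972 0.00930766 0.03373706] [-3.12736422e+00  2.98016442e-01  2.02034605e-04] [ 1.00007928 -0.19424577 -2.59599833] [ 0.03074855  0.11115698 -0.01274178]
scene 1135 n [ 0.005 -0.     1.   ] tilt 0.005 rect [ 0.5526 -0.002 ] [0.1417 0.0947] 81.22 z at cen 0.027
top 684 n [ 0.021 -0.01   1.   ] tilt 0.024 rect [ 0.5704 -0.004 ] [0.1427 0.0534] 79.43 z at cen 0.0243
```

View pics/scene_bed2.png

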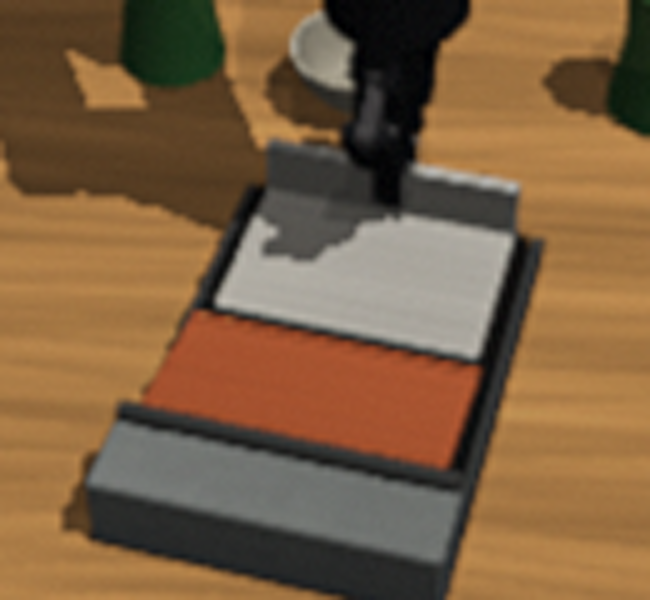

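The strip lies just above the bed with its front edge about 13 mm short of the flap, square and level. The pan top is about 5 mm below the flap underside, so I slide in.

>>> {"api": "drive_tool", "payload": {
  "moves": [
    [1, 0.3, 0, 0, 0, 0, 0],
    [1, 0.7, 0, 0, 0, 0, 0],
    [1, 1.1, 0, 0, 0, 0, 0],
    [1, 1.5, 0, 0, 0, 0, 0],
    [1, 1.9, 0, 0, 0, 0, 0],
    [1, 2.3, 0, 0, 0, 0, 0],
    [1, 2.5, 0, 0, 0, 0, 0],
    [1, 2.5, 0, 0, 0, 0, 0]
  ]
}}

```text
time_s: 18.68
eef_pos: [0.527, 0.0045, 0.0338]
tool_rot: [-3.127, 0.298, -0.001]
contact_force: [-0.3, 0.5, -2.1]
gripper_width: 0.0067
```

Run:
```python
from strip import *
from rig import get_obs,read_camera
c=read_camera("scene");big(c,250,180,130,120,"pics/slide1.png",5)
P=cloud(c)
t=load("scene3");P0=cloud(t);m=(cv2.cvtColor(t["color"],cv2.COLOR_BGR2HSV)[...,1]>125)&(P0[...,2]>.03)&(P0[...,2]<.06)&(P0[...,0]>.6)&(P0[...,0]<.7)&(abs(P0[...,1])<.09)
print("flap dz",np.median((P-P0)[m][:,2]))
```

```text
flap dz 2.607280312905136e-05
```

View pics/slide1.png

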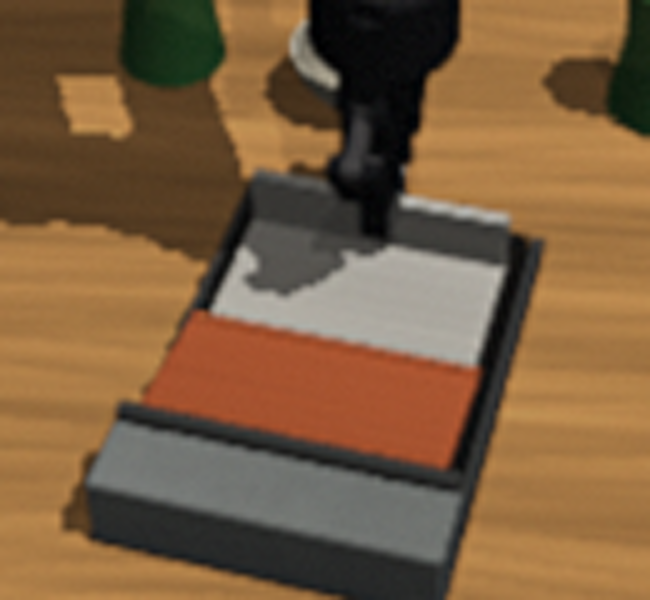

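The front edge is under the flap, the flap has not moved, and the side margins are even. I slide 24 mm more and then lower to press.

>>> {"api": "drive_tool", "payload": {
  "moves": [
    [1, 0.4, 0, 0, 0, 0, 0],
    [1, 0.8, 0, 0, 0, 0, 0],
    [1, 1.2, 0, 0, 0, 0, 0],
    [1, 1.6, 0, 0, 0, 0, 0],
    [1, 2.0, 0, 0, 0, 0, 0],
    [1, 2.4, 0, 0, 0, 0, 0],
    [1, 2.4, 0, 0, 0, 0, 0],
    [1, 2.4, 0, 0, 0, 0, 0],
    [1, 2.4, 0, 0, 0, 0, 0]
  ]
}}

```text
time_s: 19.48
eef_pos: [0.5496, 0.0001, 0.0337]
tool_rot: [-3.127, 0.298, 0.001]
contact_force: [-0.5, -0.2, -2.7]
gripper_width: 0.0067
```

>>> {"api": "drive_tool", "payload": {
  "moves": [
    [1, 0, 0, 0.1, 0, 0, 0],
    [1, 0, 0, 0.2, 0, 0, 0],
    [1, 0, 0, 0.3, 0, 0, 0],
    [1, 0, 0, 0.3, 0, 0, 0],
    [1, 0, 0, 0.3, 0, 0, 0],
    [1, 0, 0, 0.3, 0, 0, 0]
  ]
}}

```text
time_s: 19.98
eef_pos: [0.5497, 0.0001, 0.0311]
tool_rot: [-3.127, 0.298, 0.0]
contact_force: [-2.0, 0.3, 2.9]
gripper_width: 0.0067
```

>>> {"api": "drive_tool", "payload": {
  "moves": [
    [1, 0, 0, 0.1, 0, 0, 0],
    [1, 0, 0, 0.2, 0, 0, 0],
    [1, 0, 0, 0.3, 0, 0, 0],
    [1, 0, 0, 0.3, 0, 0, 0],
    [1, 0, 0, 0.3, 0, 0, 0],
    [1, 0, 0, 0.3, 0, 0, 0]
  ]
}}

```text
time_s: 20.48
eef_pos: [0.5497, 0.0001, 0.0287]
tool_rot: [-3.127, 0.298, 0.0]
contact_force: [-4.0, 0.5, 9.4]
gripper_width: 0.0068
```

Run:
```python
from strip import *
from rig import get_obs,read_camera
o=get_obs();print(o["time_s"],o["eef_pos"],o["tool_rot"],o["contact_force"],o["moment"],abs(o["qvel"]).max())
O=np.array([.6085,-.0125]);yaw=-.19;ex=np.array([np.cos(yaw),np.sin(yaw)]);ey=np.array([-ex[1],ex[0]])
d=o["eef_pos"][:2]-O;print("edge station",d@ex+.096,d@ey-.0013)
for n in("scene","top"):
    c=read_camera(n);P=cloud(c);np.savez(n+"5.npz",**c)
    t=load(n+"3");P0=cloud(t);m=(cv2.cvtColor(t["color"],cv2.COLOR_BGR2HSV)[...,1]>125)&(P0[...,2]>.03)&(P0[...,2]<.06)&(P0[...,0]>.6)&(P0[...,0]<.7)&(abs(P0[...,1])<.09)
    print("flap dz",np.median((P-P0)[m][:,2]))
    q=meas(c,(.4,.7,-.12,.12),.005,n)
    L=(q[:,:2]-O)@np.c_[ex,ey]; print("pan local y",L[:,1].min(),L[:,1].max(),"x",L[:,0].min(),L[:,0].max())
    cv2.imwrite(f"pics/{n}_fin.png",c["color"])
    big(c,*((250,180,130,120) if n=="scene" else (260,120,130,120)),f"pics/{n}_press.png",5)
```

```text
20.4833 [5.49722422e-01 1.07425880e-04 2.86614780e-02] [-3.12729216e+00  2.98054395e-01  2.39209262e-05] [-3.96884219  0.54046633  9.36789896] [0.05516952 0.68610254 0.02442552] 0.0021817776340432183
edge station 0.035899145224542156 -2.0122770525046567e-05
flap dz 6.766978634265008e-05
scene 420 n [-0.003  0.007  1.   ] tilt 0.007 rect [0.5796 0.015 ] [0.0978 0.0481] 79.12 z at cen 0.0221
pan local y -0.027326420798575914 0.07051942109448166 x -0.05763564951846176 -0.00952206782134918
flap dz 0.000902081544457034
top 144 n [-0.011 -0.003  1.   ] tilt 0.011 rect [ 0.6912 -0.0621] [0.102  0.0168] 89.33 z at cen 0.0438
pan local y -0.0824029025111184 0.018280608924037375 x 0.08778201296100857 0.10790184531493752
```

View pics/scene_press.png

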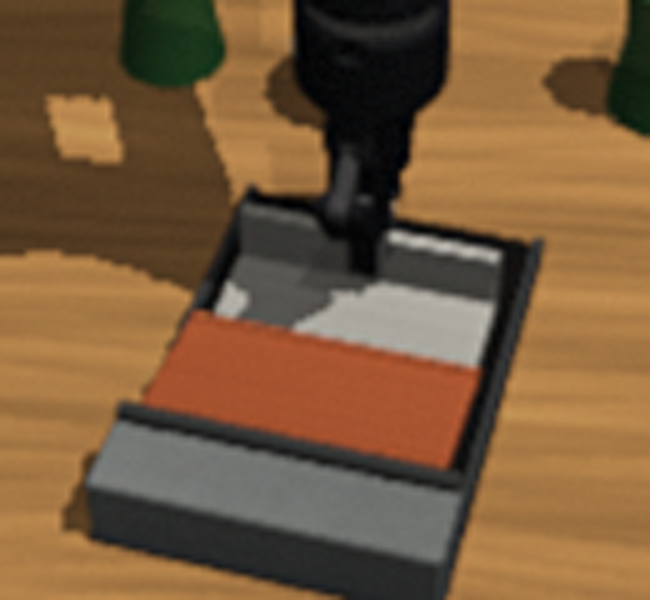

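View pics/scene_fin.png

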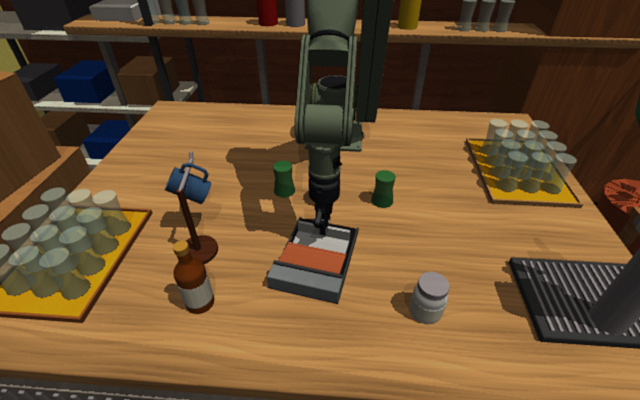

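The strip is pressed about 4 mm down with about 12 N net, and the flap has not moved. The mug's tilt differs from before, so I check whether it is still swinging.

>>> {"api": "drive_tool", "payload": {
  "moves": [
    [1, 0, 0, 0, 0, 0, 0],
    [1, 0, 0, 0, 0, 0, 0],
    [1, 0, 0, 0, 0, 0, 0]
  ]
}}

```text
time_s: 20.83
eef_pos: [0.5497, 0.0001, 0.0287]
tool_rot: [-3.127, 0.298, -0.0]
contact_force: [-4.8, 0.1, 9.5]
gripper_width: 0.0067
```

```bash
cat > mug.py <<'E'
from strip import *
from rig import get_obs,read_camera
import sys
c=read_camera("top");s=read_camera("scene")
big(c,420,180,80,80,f"pics/mt{sys.argv[1]}.png",6); big(s,150,140,80,70,f"pics/ms{sys.argv[1]}.png",8)
def blob(c):
    P=cloud(c);hsv=cv2.cvtColor(c["color"],cv2.COLOR_BGR2HSV)
    b=(hsv[...,0]>98)&(hsv[...,0]<130)&(hsv[...,1]>60)&(P[...,2]>.06)&(P[...,1]<-.22)&(P[...,1]>-.46)&(P[...,0]>.4)&(P[...,0]<.62)
    return P[b]
H=np.array([.513,-.3345]);e=np.array([.99,.1425]);f=np.array([-.1425,.99])
for n,k in(("old",load("top3")),("prev",load("top5")),("now",c)):
    q=blob(k);L=np.c_[(q[:,:2]-H)@e,(q[:,:2]-H)@f,q[:,2]]
    up=L[L[:,2]>.19]; print(n,len(q),"min",L.min(0).round(3),"max",L.max(0).round(3),"mean",L.mean(0).round(4),"handle top pts",len(up),up[:,1].min().round(3),up[:,1].max().round(3))
E
python3 mug.py 1
```

```text
old 699 min [-0.018 -0.03   0.148] max [0.071 0.062 0.665] mean [0.0154 0.0191 0.1834] handle top pts 116 -0.018 0.047
prev 759 min [-0.016 -0.068  0.134] max [0.041 0.044 0.215] mean [ 0.0147 -0.0065  0.171 ] handle top pts 163 -0.037 0.039
now 748 min [-0.015 -0.067  0.135] max [0.041 0.044 0.215] mean [ 0.0147 -0.0061  0.1709] handle top pts 161 -0.039 0.039
```

View pics/ms1.png

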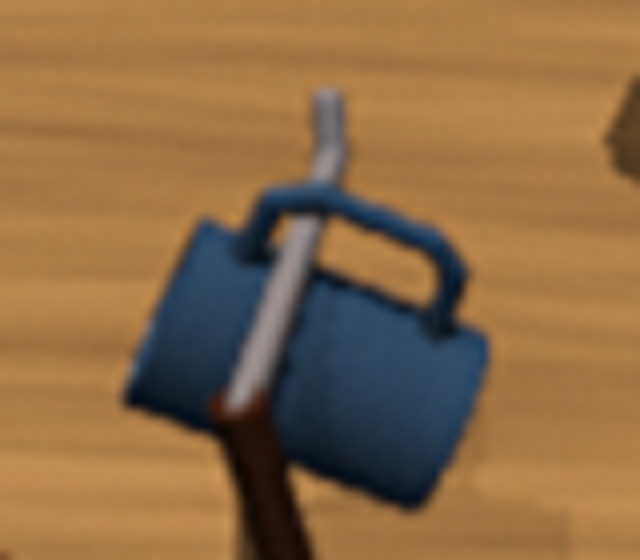

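View pics/mt1.png

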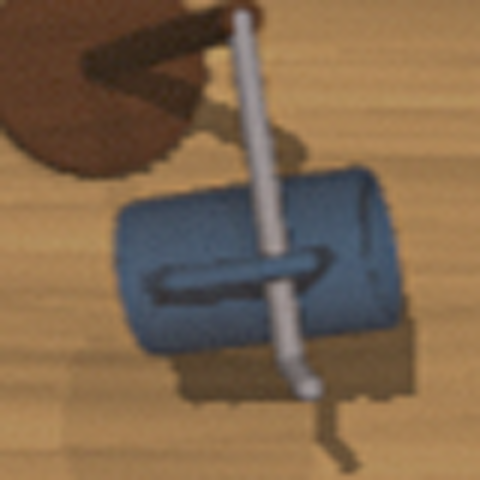

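The mug is at rest: two readings about half a second apart match to 1 mm, and the loop is about 13 mm to the side of the hook arm, within 30 mm. All other checks agree, so I hand in.

```bash
python3 -c "
from rig import *
o=get_obs();print(o['time_s'],o['contact_force'],o['gripper_width']);print(close_job())"
```

```text
20.9333 [-5.08671695 -1.12137769 10.43352009] 0.0069556355996856
the job is handed in; nothing more can be done
None
```

I handed the job in at 20.9 s, with the mug hung on the hook and the strip held pressed on the bed. No verdict was reported.

- **Mug:** It hangs by its handle with the fingers well clear, its loop about 13 mm to the side of the hook arm (30 mm allowed). It settled at a different tilt from the one right after release. Two readings about half a second apart then matched to 1 mm.
- **Strip:** Its front edge is about 36 mm in under the flap, centred to within about 2 mm and square to within about 0.01 rad. Its tilt measured 0.007 rad from the scene camera; the flap did not measurably move.
- **Press:** The fingers still grip the hem (7 mm opening). The tool height puts the bed about 4 mm down, with about 12 to 13 N of net push.

**Checks that failed or disagreed:**
- The top camera gave no usable strip reading at the end, because the arm hid the strip and its fit landed on the grey block. The final tilt therefore rests on the scene camera, and the final edge position on the tool pose and the earlier station measurement.
- The cameras differed by 2 to 3 mm in height.
- I judged the glasses, bottle, jar and bowl unmoved by eye only.

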